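# Level the kitchen shelf on its sprung foot

### The arm

A 6-joint arm with a two-finger parallel gripper is mounted at the origin on a cart in front of the work surface, level with it; the furniture and walls round the work are solid. World frame = base frame: x ahead of the robot, y to its left, z up, the work surface at z = 0. Lengths are in m, angles in degrees, forces in N, time in s.
With the tool pointing down it reaches from about 0.35 to 0.875 m from the base axis. Payload 4.2 kg.
Tool frame: the origin (TCP) lies on the centre line of the jaws, within the pads' length; the fingertips stand tip_reach ahead of it and the grasp point (between the pads) is the TCP (tip_reach is the distance from the TCP to the fingertips, in m); z points along the fingers, y is the line along which they close (so a half turn about z gives the same grasp; the last joint's range is limited). The gripper opens to 87 mm and grips with 3 to 60 N. Pads are 19 mm wide; open, the fingers measure 117 mm over their backs; the gripper's body (75 mm by 190 mm) begins 51 mm behind the grasp point.
Start: joints at [88.671, 22.042, 0.453, 0, -68.411, -14.817], TCP at [0.174, 0.6, 0.242] pointing down, gripper open.
Joint ranges: [-179.83, 179.83], [-69.29, 118.12], [-61.27, 80.66], [-181.25, 117.63], [-171.15, -9.14], [-177.46, 177.46]. Speed limits (degrees/s): [159.86, 159.86, 180, 180, 180, 180].

### API

Orientations are given as a 3x3 rotation matrix whose columns are the frame's x, y, z axes.
In Python, from station import sense, capture, finish_job, tip_reach gives the robot as it stands.
- The arm moves only by the tool arm_command, never from a script. Its argument "deltas" is a list of rows, each a list of 7 numbers: the turn, a rotation vector about the tool's x, y, z in rad, then the shift along the tool's x, y, z in cm, then the closure, from -1 (fully open) to 1 (shut), so that 0 is half open. In form: [[rx, ry, rz, dx, dy, dz, hand], ...]. A call has 1 to 8 rows; each row is the pose to reach, as a shift and turn from the pose commanded when the call began, along the tool's axes at that moment; what a row does not reach only later rows make up. A row lasts 1/12 s, in which the tool goes at most 41.7 mm and 7.16 degrees, less where a joint would pass 70% of its speed; a pose out of reach is approached as far as the arm can. A call with a gripper value outside its range is refused whole. The fingers move at their own pace and stop on an object; the grip force is fixed at half the most. Time passes only in rows, so rows that repeat a pose let the fingers close. It gives the time, the measured TCP pose, the force, the opening and the grip force at its end, in the units of the state.
- sense(): the state, without advancing time (a new reading comes with each control period).
- capture(name): name is "scene" or "side" or "wrist"; returns a dict with "pixels" (420x560x3 uint8, blue, green, red), "fovy" (degrees; the focal length in pixels is half the picture's height over the tangent of half this angle, whatever the lens; pixels are square), "cx", "cy" (the principal point, pixels), "rvec" (rotation vector, rad) and "tvec" (3), from world to camera coordinates, as OpenCV has them. Camera axes: x right, y down, z forward; pixel columns grow to the right and rows downward; lengths in m; the calibration is good to about 2 mm. A picture is of the moment at which its call begins. There is no depth.
- finish_job(): hands the job in; it is judged then, once.
The state is a dict: "time_s": time; "joints": joint angles; "joint_velocities": joint speeds; "effort": joint torques, N m; "tcp_pos": TCP position; "ee_rot": TCP orientation; "wrist_force": force on the tool from outside, world axes, zero at the start; "moment": the same for the moment, N m; "gripper_width": opening from 0.0 (shut) to 1.0 (fully open); "gripper_force": force on a finger pad.
Only numpy, scipy, OpenCV 4.12 (cv2) and the standard library are available. Lean on these libraries where they do the work, as an engineer would, in place of code of your own. Each camera call takes 0.05 s, during which the arm holds its last target. There are 200 camera calls.

### The job

The narrow wooden shelf beside the microwave is out of level: lay the spirit level flat and lengthwise on the middle of the shelf and let go of it. Then grip the black knob of the sprung levelling foot at the shelf's front end, push it down until you feel its stop and, keeping it down, turn it until the bubble rests between the two lines, because the shelf has to be level with the spring fully home, as it will be under load. Finish holding it like that, still gripping the knob and pressing it onto its stop so that I can run up the lock nut, with nothing knocked over and the jar and matchbox still in their places on the shelf.

Things in the scene. Friction and masses are not known exactly. Their poses are not given: they have to be found in the camera images.
- level_mid (a point): centre (half-way up) of the loose spirit level, an aluminium bar 160 long x 28 wide x 38 mm high, 0.32 kg, lying upright on the worktop in front of the microwave; x runs along the bar, z up. The green vial lies lengthwise in the top of its middle 92 mm, between cheeks that end 29 mm above the underside; grip it across its 28 mm width
- bubble (a joint): place of the white bubble in the vial along the level's own x axis, m: 0 = centred, + towards the level's +x end, stops at +-0.03. It runs to the HIGHER end, 3 mm per mrad of slope, and takes about 1.2 s to come to rest. The bubble is 20 mm long and the two black lines 30 mm apart, so it is between them within +-5 mm
- shelf_mid (a point): place for the level's middle, on top of the light-wood board (330 x 130 x 16 mm, top about 91 mm above the worktop), on its centre line. x runs along the board from the front end (knob) to the back end (hinged on fixed legs), z up. The board reaches 185 mm in front of and 145 mm behind this point; its front gives 4 mm on the foot's spring when pushed down
- knob_grip (a point): grip point of the black knob, on its upright axis, 165 mm in front of shelf_mid and about 128 mm above the worktop: a bar 46 long (point's x), 13 thick (y, grip here), 30 mm high, on a 48 mm disc. The point is 10 mm below the bar's top, 20 above the disc. Clockwise from above raises the shelf's front, about 13 mm of bubble per rad; 0.05 N m, stays put. Needs up to 1.4 rad of turn
- press (a joint): how far the knob is pushed down on the foot's spring, as the angle in rad that the shelf has sunk about its rear hinge, 295 mm behind the knob: 0 = up, 0.0136 = on its stop, where the knob is 4 mm lower. With the level on the shelf it takes about 3 N on the knob to begin to move and 6 N to reach the stop, which is firm; it comes up again when let go. Single readings are noisy
- jar_mid (a point): centre (half-way up) of the loose spice jar, 46 mm diameter, 106 mm high, that stands at the back end of the shelf about 117 mm behind shelf_mid, towards its +y edge
- matchbox_mid (a point): centre of the loose matchbox, 36 x 53 x 16 mm, lying at the back end of the shelf about 112 mm behind shelf_mid, towards its -y edge
- lemon: lemon, 83 x 58 x 58 mm, loose on the worktop right of the shelf; origin under its centre
- garlic: bulb of garlic, 53 mm, loose on the worktop right of the lemon; origin under its centre
- mug1: mug with spots, 92 x 127 x 93 mm, loose, far left of the level in front of the microwave; origin at its underside
- microwave_corner (a point): front right corner, at the worktop, of the fixed red microwave left of the shelf: from here it reaches 0.48 m to the left and 0.37 m back, 0.27 m high, with a toaster on top up to 0.48 m; its door handle and knobs stand out up to 45 mm in front. Carry the level round in front of it

How it is judged:
By the outcome, as a careful person would: the job done as asked, in the order asked, and still so for the second after the job is handed in, while the arm keeps its last pose, push and grip.
It also fails if it takes over 54 s, if anything falls off the work surface, if the arm or the gripper's body presses on something with over 40 N, if the wrist force passes 120 N, or if a joint passes its speed limit or range.

## Working session

There is one attempt and no reset: what is moved stays moved. The work goes in short steps, Python scripts to look and compute and a tool call to move; the robot and the scene stay as the last step left them, time stands still between calls to the robot, and variables do not carry over. Pictures are saved under pics/ and viewed, at most 10 in all, crops included, and the job is handed in when it is done.

Besides the shell and the picture viewer there is one more tool, called after "Call:" by a JSON object that holds its "fn" and its "kwargs". arm_command: Moves the arm, as the interface text tells. Its arguments: {"type":"object","properties":{"deltas":{"type":"array"}},"required":["deltas"]}

```bash
mkdir -p pics
cat > h.py <<'E'
import numpy as np, cv2
from station import sense, capture, finish_job, tip_reach
def cam(c):
    f=210/np.tan(np.radians(c["fovy"]/2))
    K=np.array([[f,0,c["cx"]],[0,f,c["cy"]],[0,0,1]])
    R,_=cv2.Rodrigues(np.array(c["rvec"],float)); t=np.array(c["tvec"],float).reshape(3)
    return K,R,t
def save(c,n): 
    np.savez(f"{n}.npz",**c); 
def load(n): return dict(np.load(f"{n}.npz"))
def ray(c,uv):
    K,R,t=cam(c); d=R.T@np.linalg.inv(K)@np.array([uv[0],uv[1],1.]); return -R.T@t,d/np.linalg.norm(d)
def onz(c,uv,z):
    o,d=ray(c,uv); return o+d*(z-o[2])/d[2]
def tri(obs):
    A=np.zeros((3,3));b=np.zeros(3);rs=[ray(c,u) for c,u in obs]
    for o,d in rs: P=np.eye(3)-np.outer(d,d);A+=P;b+=P@o
    x=np.linalg.solve(A,b); return x,[np.linalg.norm((np.eye(3)-np.outer(d,d))@(x-o)) for o,d in rs]
def proj(c,X):
    K,R,t=cam(c); p=K@(R@np.array(X)+t); return p[:2]/p[2]
E
python3 - <<'E'
from h import *
print(tip_reach); s=sense(); print({k:np.round(v,3).tolist() for k,v in s.items()})
for n in("scene","side","wrist"):
    c=capture(n);save(c,n+"0");K,R,t=cam(c);print(n,c["fovy"],c["cx"],c["cy"],(-R.T@t).round(3),R[2].round(2))
    cv2.imwrite(f"pics/{n}0.png",c["pixels"])
a=[load(n+"0")["pixels"] for n in("scene","side")]
E
```

```text
0.019
{'time_s': 0.0, 'joints': [88.67, 22.09, 0.38, -0.03, -68.412, -14.815], 'joint_velocities': [0.002, 0.04, -0.019, 0.028, -0.065, 0.077], 'effort': [-0.0, -39.067, 18.741, 4.22, 0.011, -0.0], 'tcp_pos': [0.174, 0.6, 0.24], 'ee_rot': [[0.961, -0.278, -0.001], [-0.278, -0.961, -0.002], [0.0, 0.002, -1.0]], 'wrist_force': [0.57, 0.673, -0.333], 'moment': [-0.039, 0.017, -0.004], 'gripper_force': 0.0, 'gripper_width': 1.0}
scene 54.622357935414115 282.00979984339693 210.3491925781914 [ 0.189 -0.708  1.185] [ 0.28  0.58 -0.77]
side 48.91839611585553 282.36519472906997 211.88305388708184 [-0.788 -0.059  1.146] [ 0.79  0.1  -0.6 ]
wrist 59.1137601083024 279.77482137221983 207.5804459202731 [0.242 0.579 0.384] [-0.25  0.07 -0.97]
```

View pics/scene0.png

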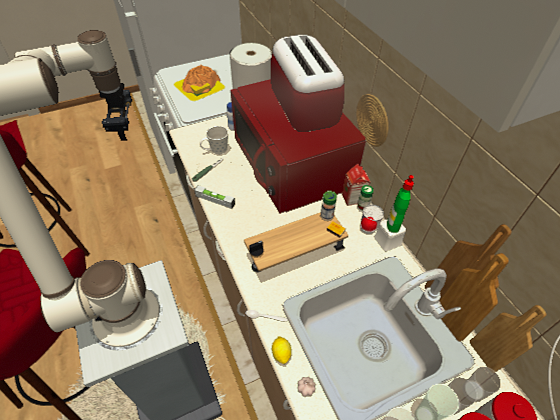

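View pics/side0.png

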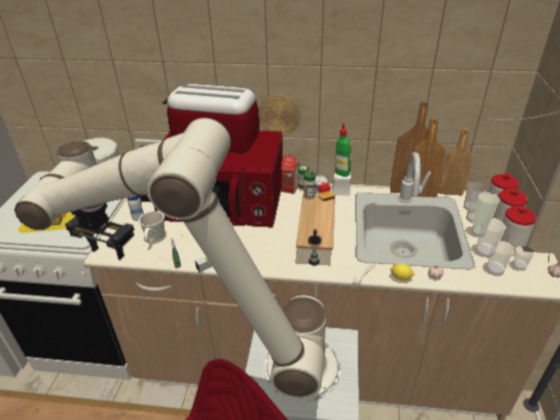

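View pics/wrist0.png

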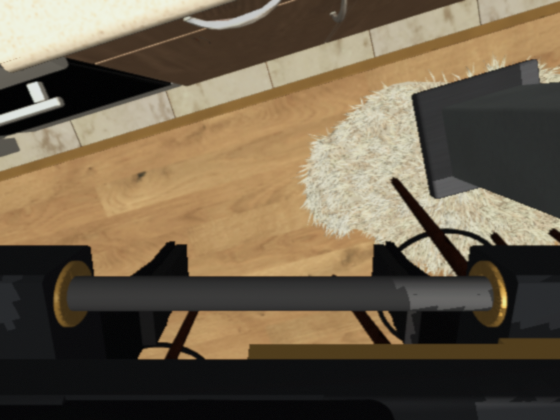

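The scene view shows the level at about (215,197), the shelf from its knob (256,249) to the jar (329,205) and matchbox (338,229), and the mug at (216,140). In the side view the knob is at (315,237) and the arm hides most of the level (205,265). I'll enlarge both views.

Run:
```python
from h import *
a=load("scene0")["pixels"][175:285,185:365]; cv2.imwrite("pics/c1.png",cv2.resize(a,None,fx=4.4,fy=4.4,interpolation=cv2.INTER_CUBIC))
a=load("side0")["pixels"][165:285,185:345]; cv2.imwrite("pics/c2.png",cv2.resize(a,None,fx=5,fy=5,interpolation=cv2.INTER_CUBIC))
```

```text
(no output)
```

View pics/c1.png

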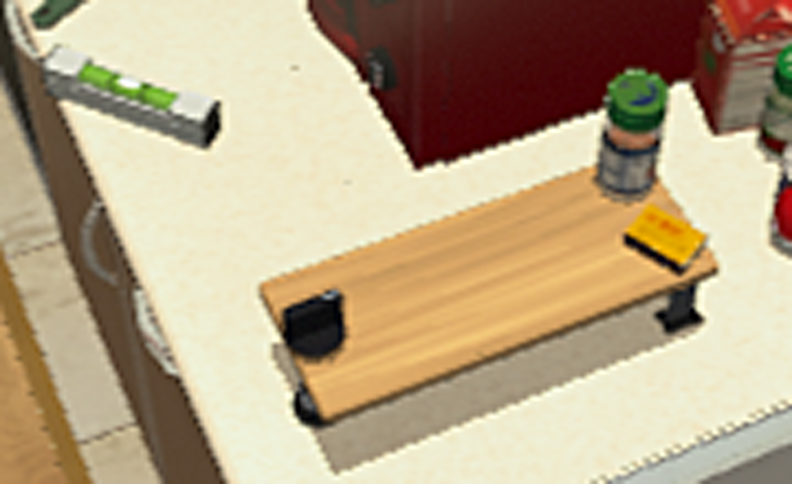

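View pics/c2.png

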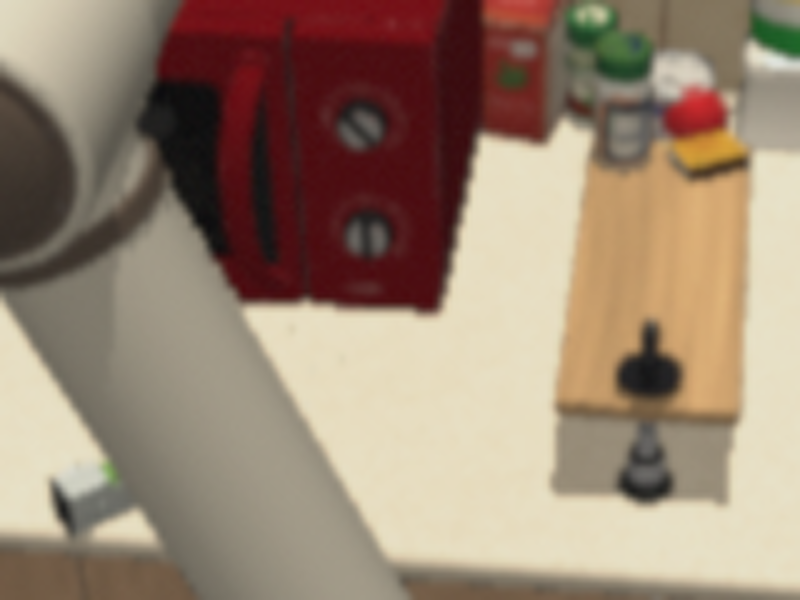

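Run:
```python
from h import *
S=load("scene0");D=load("side0")
s=lambda x,y:(185+(x+.5)/4.4-.5,175+(y+.5)/4.4-.5)
d=lambda x,y:(185+(x+.5)/5-.5,165+(y+.5)/5-.5)
P=lambda n,x:print(n,np.round(x,4))
for n,a in dict(Lfar_back=(60,45),Lfar_front=(45,66),Rback=(221,100),Rfront=(205,124),bubble=(130,86)).items(): P("level "+n,onz(S,s(*a),.038))
for n,a in dict(a=(52,482),b=(75,537),).items(): P("side level "+n,onz(D,d(*a),.038))
for n,a,b in (("FL",(260,285),(557,405)),("FR",(326,415),(740,412)),("BR",(718,266),(750,150))):
    P(n,tri([(S,s(*a)),(D,d(*b))])[0]); P(n+" z91",[*onz(S,s(*a),.091),*onz(D,d(*b),.091)])
P("disc",[*onz(S,s(315,332),.1),*onz(D,d(649,376),.1)]); P("disc tri",tri([(S,s(315,332)),(D,d(649,376))])[0])
P("bartop",[*onz(S,s(313,300),.138)])
P("jar top",tri([(S,s(638,85)),(D,d(624,50))])[0]);P("mb",onz(S,s(668,235),.107))
```

```text
level Lfar_back [0.3652 0.405  0.038 ]
level Lfar_front [0.3458 0.3862 0.038 ]
level Rback [0.4711 0.2866 0.038 ]
level Rfront [0.4492 0.2666 0.038 ]
level bubble [0.4054 0.3338 0.038 ]
side level a [0.3612 0.4068 0.038 ]
side level b [0.309  0.3762 0.038 ]
FL [0.4195 0.0553 0.0896]
FL z91 [0.4192 0.0542 0.091  0.4181 0.0553 0.091 ]
FR [ 0.4203 -0.0715  0.0931]
FR z91 [ 0.4203 -0.071   0.091   0.4234 -0.071   0.091 ]
BR [ 0.7451 -0.0694  0.0878]
BR z91 [ 0.7428 -0.0723  0.091   0.7417 -0.0688  0.091 ]
disc [ 0.4384 -0.0079  0.1     0.4448 -0.0066  0.1   ]
disc tri [ 0.4386 -0.0082  0.1035]
bartop [ 0.4389 -0.0063  0.138 ]
jar top [0.7197 0.034  0.1955]
mb [ 0.715  -0.0406  0.107 ]
```

The measured points agree with the sizes given: the level is 158 mm long and centred at about (0.408, 0.336), and shelf_mid is at about (0.604, −0.008, 0.091). I'll move to above the level and check it with the wrist camera.

Call:
{"fn": "arm_command", "kwargs": {"deltas": [[0, 0, 0.571, 25.6, 16.1, 4, -1], [0, 0, 0.571, 25.6, 16.1, 4, -1], [0, 0, 0.571, 25.6, 16.1, 4, -1], [0, 0, 0.571, 25.6, 16.1, 4, -1], [0, 0, 0.571, 25.6, 16.1, 4, -1], [0, 0, 0.571, 25.6, 16.1, 4, -1], [0, 0, 0.571, 25.6, 16.1, 4, -1], [0, 0, 0.571, 25.6, 16.1, 4, -1]]}}

```text
time_s: 0.82
tcp_pos: [0.3764, 0.3702, 0.2005]
ee_rot: [[0.655, -0.756, -0.002], [-0.756, -0.655, -0.003], [0.001, 0.003, -1.0]]
wrist_force: [-0.3, 0.1, 0.0]
gripper_width: 0.998
gripper_force: 0.0
```

Call:
{"fn": "arm_command", "kwargs": {"deltas": [[0, 0, 0, 0, 0, 0, -1], [0, 0, 0, 0, 0, 0, -1], [0, 0, 0, 0, 0, 0, -1]]}}

```text
time_s: 1.07
tcp_pos: [0.3747, 0.3752, 0.2017]
ee_rot: [[0.658, -0.753, 0.0], [-0.753, -0.658, 0.001], [-0.0, -0.001, -1.0]]
wrist_force: [0.2, 0.7, -0.8]
gripper_width: 1.001
gripper_force: 0.0
```

Run:
```python
from h import *
s=sense();print(s["time_s"],s["tcp_pos"],np.round(s["ee_rot"],3).tolist(),np.round(s["wrist_force"],2))
for n in("wrist","side"):
    c=capture(n);save(c,n+"1")
w=load("wrist1")["pixels"]; d=cv2.resize(load("side1")["pixels"][240:290,160:260],None,fx=4,fy=4,interpolation=cv2.INTER_CUBIC)
im=np.zeros((600,560,3),np.uint8);im[:400]=w[:400];im[400:,:400]=d;cv2.imwrite("pics/w1.png",im)
c=load("wrist1")
for X in[(.3555,.3956,.038),(.460,.2766,.038)]:print(proj(c,X))
```

```text
1.0667 [0.37468293 0.37521719 0.20168353] [[0.658, -0.753, 0.0], [-0.753, -0.658, 0.001], [-0.0, -0.001, -1.0]] [ 0.21  0.74 -0.76]
[279.96176424 226.39946304]
[279.67074276  28.14539075]
```

View pics/w1.png

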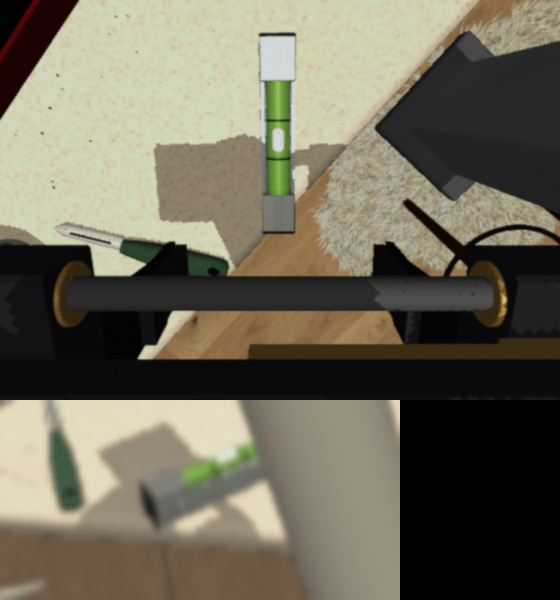

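The wrist view shows the level upright at columns 259–296, with its ends at rows 34 and 232 and its bubble centred at (278,139). The knife at (150,250) is clear of the grip.

Run:
```python
from h import *
S=load("scene0");c=load("wrist1");s=lambda x,y:(185+(x+.5)/4.4-.5,175+(y+.5)/4.4-.5)
print(tri([(S,s(130,86)),(c,(278,139))]))
a=onz(c,(277.5,34),.038);b=onz(c,(278.3,232),.038);m=(a+b)/2;print(a,b,m,np.linalg.norm(a-b),np.degrees(np.arctan2(*(a-b)[1::-1])))
t=sense();R=np.array(t["ee_rot"]);m[2]=.024;print(100*R.T@(m-t["tcp_pos"]))
```

```text
(array([0.40633106, 0.3404336 , 0.03084057]), [np.float64(0.0004674804391502259), np.float64(0.0004674804391502512)])
[0.45854915 0.28077485 0.038     ] [0.35320342 0.40043105 0.038     ] [0.40587628 0.34060295 0.038     ] 0.15942185642571863 -48.639197171747995
[ 4.71894876 -0.05869796 17.76857393]
```

Call:
{"fn": "arm_command", "kwargs": {"deltas": [[0, 0, 0, 4.7, -0.1, 4, -1], [0, 0, 0, 4.7, -0.1, 8, -1], [0, 0, 0, 4.7, -0.1, 12, -1], [0, 0, 0, 4.7, -0.1, 15, -1], [0, 0, 0, 4.7, -0.1, 17, -1], [0, 0, 0, 4.7, -0.1, 17.8, -1], [0, 0, 0, 4.7, -0.1, 17.8, -1], [0, 0, 0, 4.7, -0.1, 17.8, -1]]}}

```text
time_s: 1.83
tcp_pos: [0.4069, 0.3413, 0.0243]
ee_rot: [[0.659, -0.752, 0.001], [-0.752, -0.659, 0.001], [-0.0, -0.002, -1.0]]
wrist_force: [0.0, 0.4, 0.6]
gripper_width: 0.999
gripper_force: 0.0
```

Call:
{"fn": "arm_command", "kwargs": {"deltas": [[0, 0, 0, 0, 0, 0, 1], [0, 0, 0, 0, 0, 0, 1], [0, 0, 0, 0, 0, 0, 1], [0, 0, 0, 0, 0, 0, 1], [0, 0, 0, 0, 0, 0, 1], [0, 0, 0, 0, 0, 0, 1], [0, 0, 0, 0, 0, 0, 1], [0, 0, 0, 0, 0, 0, 1]]}}

```text
time_s: 2.5
tcp_pos: [0.4066, 0.3397, 0.0236]
ee_rot: [[0.658, -0.753, 0.0], [-0.753, -0.658, 0.0], [-0.0, -0.0, -1.0]]
wrist_force: [0.0, -0.2, 0.6]
gripper_width: 0.482
gripper_force: 0.0
```

Call:
{"fn": "arm_command", "kwargs": {"deltas": [[0, 0, 0, 0, 0, 0, 1], [0, 0, 0, 0, 0, 0, 1], [0, 0, 0, 0, 0, 0, 1], [0, 0, 0, 0, 0, 0, 1], [0, 0, 0, 0, 0, 0, 1]]}}

```text
time_s: 2.92
tcp_pos: [0.4068, 0.34, 0.0235]
ee_rot: [[0.658, -0.753, 0.0], [-0.753, -0.658, 0.0], [-0.0, -0.0, -1.0]]
wrist_force: [0.9, 1.1, -0.5]
gripper_width: 0.315
gripper_force: 30.0
```

Run:
```python
from h import *
S=load("scene0");D=load("side0");s=lambda x,y:(185+(x+.5)/4.4-.5,175+(y+.5)/4.4-.5)
d=lambda x,y:(185+(x+.5)/5-.5,165+(y+.5)/5-.5)
print(tri([(S,s(418,166)),(D,d(437,310))]))
R=np.array([[.658,-.753,0],[-.753,-.658,0],[0,0,-1]]).T
p=np.array([.4068,.34,.0235])
for q in[(.395,.34,.2),(.39,-.008,.2),(.604,-.008,.2)]: print(100*R@(np.array(q)-p)); p=np.array(q)
```

```text
(array([0.60194   , 0.16616544, 0.01899567]), [np.float64(0.0010994836482524169), np.float64(0.0010994836482525947)])
[ -0.77644   0.88854 -17.65   ]
[25.8754 23.2749  0.    ]
[ 14.0812 -16.1142   0.    ]
```

Call:
{"fn": "arm_command", "kwargs": {"deltas": [[0, 0, 0, 0, 0, -1, 1], [0, 0, 0, 0, 0, -3, 1], [0, 0, 0, -0.2, 0.2, -6, 1], [0, 0, 0, -0.4, 0.4, -9, 1], [0, 0, 0, -0.6, 0.7, -12, 1], [0, 0, 0, -0.8, 0.9, -15, 1], [0, 0, 0, -0.8, 0.9, -17.2, 1], [0, 0, 0, -0.8, 0.9, -17.7, 1]]}}

```text
time_s: 3.58
tcp_pos: [0.3953, 0.341, 0.2051]
ee_rot: [[0.658, -0.753, 0.005], [-0.753, -0.658, 0.006], [-0.002, -0.008, -1.0]]
wrist_force: [0.3, -0.2, -2.4]
gripper_width: 0.321
gripper_force: 30.0
```

Call:
{"fn": "arm_command", "kwargs": {"deltas": [[0, 0, 0, 0.7, 0.7, 0, 1], [0, 0, 0, 2, 1.8, 0, 1], [0, 0, 0, 4, 3.6, 0, 1], [0, 0, 0, 6, 5.4, 0, 1], [0, 0, 0, 8, 7.2, 0, 1], [0, 0, 0, 10, 9, 0, 1], [0, 0, 0, 11.5, 10.4, 0, 1], [0, 0, 0, 13, 11.7, 0, 1]]}}

```text
time_s: 4.25
tcp_pos: [0.3896, 0.161, 0.1981]
ee_rot: [[0.657, -0.754, -0.005], [-0.754, -0.657, -0.004], [-0.001, 0.007, -1.0]]
wrist_force: [0.2, 0.2, -3.3]
gripper_width: 0.321
gripper_force: 30.0
```

Call:
{"fn": "arm_command", "kwargs": {"deltas": [[0, 0, 0, 1.5, 1.4, 0, 1], [0, 0, 0, 3, 2.7, 0, 1], [0, 0, 0, 5, 4.5, 0, 1], [0, 0, 0, 7, 6.3, 0, 1], [0, 0, 0, 9, 8.1, 0, 1], [0, 0, 0, 11, 9.9, 0, 1], [0, 0, 0, 12.3, 11.1, 0, 1], [0, 0, 0, 12.9, 11.6, 0, 1]]}}

```text
time_s: 4.92
tcp_pos: [0.3861, -0.0118, 0.1982]
ee_rot: [[0.655, -0.756, -0.006], [-0.756, -0.655, -0.002], [-0.003, 0.006, -1.0]]
wrist_force: [-0.5, -0.1, -3.3]
gripper_width: 0.321
gripper_force: 30.0
```

Call:
{"fn": "arm_command", "kwargs": {"deltas": [[0, 0, -0.06, 0, 0, 0, 1], [0, 0, -0.17, 0, 0, 0, 1], [0, 0, -0.29, 0, 0, 0, 1], [0, 0, -0.41, 0, 0, 0, 1], [0, 0, -0.53, 0, 0, 0, 1], [0, 0, -0.65, 0, 0, 0, 1], [0, 0, -0.77, 0, 0, 0, 1], [0, 0, -0.852, 0, 0, 0, 1]]}}

```text
time_s: 5.58
tcp_pos: [0.3876, -0.0093, 0.1988]
ee_rot: [[1.0, 0.004, -0.004], [0.004, -1.0, -0.001], [-0.004, 0.001, -1.0]]
wrist_force: [0.0, 1.1, -3.9]
gripper_width: 0.32
gripper_force: 30.0
```

Call:
{"fn": "arm_command", "kwargs": {"deltas": [[0, 0, 0, 0, 0, 0, 1], [0, 0, 0, 0, 0, 0, 1]]}}

```text
time_s: 5.75
tcp_pos: [0.3882, -0.009, 0.1994]
ee_rot: [[1.0, -0.004, -0.003], [-0.004, -1.0, -0.001], [-0.003, 0.001, -1.0]]
wrist_force: [-0.7, -0.0, -2.7]
gripper_width: 0.319
gripper_force: 30.0
```

Run:
```python
from h import *
s=sense();print(s["time_s"],s["tcp_pos"],np.round(s["ee_rot"],3).tolist(),s["gripper_width"],np.round(s["joints"],1))
for n in("wrist",):
    c=capture(n);save(c,n+"2");cv2.imwrite("pics/w2.png",c["pixels"])
for X in[(.419,.0548,.091),(.420,-.0712,.091),(.439,-.0075,.138),(.604,-.0075,.091)]:print(proj(c,X))
```

```text
5.75 [ 0.38818604 -0.00903477  0.19935015] [[1.0, -0.004, -0.003], [-0.004, -1.0, -0.001], [-0.003, 0.001, -1.0]] 0.319330898191615 [ 22.9   0.7 -33.7  -0.  -55.7  66.9]
[184.45808814 168.10380477]
[368.42165057 166.0970314 ]
[274.24969495 145.21632028]
[ 273.36741434 -163.68365458]
```

View pics/w2.png

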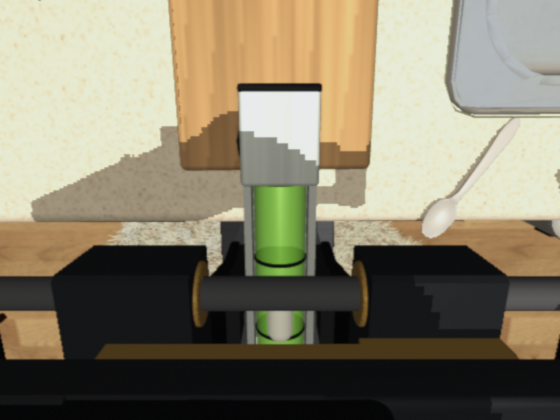

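The wrist view shows the level straight in the jaws, centred on column 280. The shelf's front corners at (181,168) and (369,167) are within about 3 px of prediction. I'll carry it forward and lower it.

Call:
{"fn": "arm_command", "kwargs": {"deltas": [[0, 0, 0, 1, 0, 0, 1], [0, 0, 0, 3, -0.1, 0, 1], [0, 0, 0, 6, -0.1, 0, 1], [0, 0, 0, 10, -0.1, 0, 1], [0, 0, 0, 14, -0.1, 0, 1], [0, 0, 0, 18, -0.1, 0, 1], [0, 0, 0, 21, -0.1, 0, 1], [0, 0, 0, 21.7, -0.1, 0, 1]]}}

```text
time_s: 6.47
tcp_pos: [0.6118, -0.0079, 0.1987]
ee_rot: [[1.0, -0.002, 0.002], [-0.002, -1.0, -0.001], [0.002, 0.001, -1.0]]
wrist_force: [-0.5, -0.7, -3.7]
gripper_width: 0.32
gripper_force: 30.0
```

Call:
{"fn": "arm_command", "kwargs": {"deltas": [[0, 0, 0, 0, 0, 0.5, 1], [0, 0, 0, 0, 0, 2, 1], [0, 0, 0, 0, 0, 4, 1], [0, 0, 0, 0, 0, 6, 1], [0, 0, 0, 0, 0, 7.5, 1], [0, 0, 0, 0, 0, 7.9, 1], [0, 0, 0, 0, 0, 7.9, 1], [0, 0, 0, 0, 0, 7.9, 1]]}}

```text
time_s: 7.13
tcp_pos: [0.6064, -0.0077, 0.1221]
ee_rot: [[1.0, -0.001, 0.001], [-0.001, -1.0, -0.0], [0.001, 0.0, -1.0]]
wrist_force: [0.5, -0.9, -2.7]
gripper_width: 0.319
gripper_force: 30.0
```

Run:
```python
from h import *
s=sense();print(s["time_s"],s["tcp_pos"],np.round(s["ee_rot"],4).tolist(),s["wrist_force"])
a=[]
c=capture("scene");save(c,"scene3");x=cv2.resize(c["pixels"][185:285,235:375],None,fx=5,fy=5,interpolation=cv2.INTER_CUBIC)
cv2.imwrite("pics/s3.png",x)
```

```text
7.1333 [ 0.60644339 -0.00767484  0.12209899] [[1.0, -0.0006, 0.0006], [-0.0006, -1.0, -0.0002], [0.0006, 0.0002, -1.0]] [ 0.52188141 -0.94514261 -2.74059309]
```

View pics/s3.png

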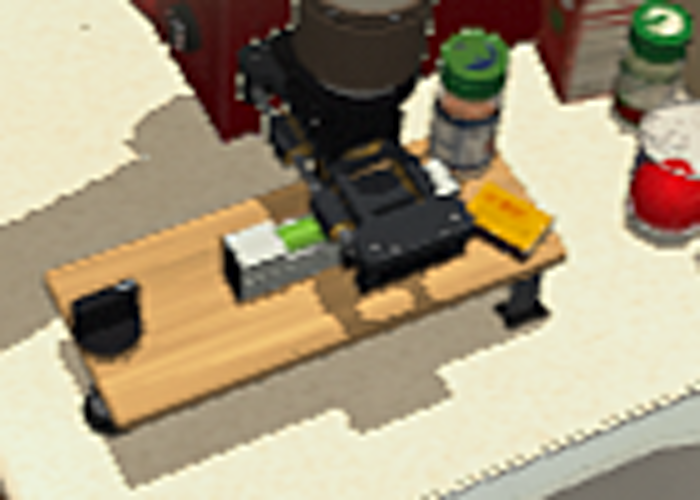

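The level sits over the middle of the shelf, clear of the jar (470,90) and matchbox (510,215). I'll lower it gently to contact.

Call:
{"fn": "arm_command", "kwargs": {"deltas": [[0, 0, 0, 0, 0, 0.2, 1], [0, 0, 0, 0, 0, 0.4, 1], [0, 0, 0, 0, 0, 0.5, 1], [0, 0, 0, 0, 0, 0.6, 1], [0, 0, 0, 0, 0, 0.6, 1], [0, 0, 0, 0, 0, 0.6, 1]]}}

```text
time_s: 7.68
tcp_pos: [0.6064, -0.0077, 0.1156]
ee_rot: [[1.0, -0.001, -0.0], [-0.001, -1.0, 0.0], [-0.0, -0.0, -1.0]]
wrist_force: [-0.7, -0.6, -3.8]
gripper_width: 0.32
gripper_force: 30.0
```

Call:
{"fn": "arm_command", "kwargs": {"deltas": [[0, 0, 0, 0, 0, 0.1, 1], [0, 0, 0, 0, 0, 0.1, 1], [0, 0, 0, 0, 0, 0.1, 1]]}}

```text
time_s: 7.93
tcp_pos: [0.6066, -0.0077, 0.1151]
ee_rot: [[1.0, -0.001, 0.0], [-0.001, -1.0, -0.0], [0.0, 0.0, -1.0]]
wrist_force: [-0.5, -0.3, 0.6]
gripper_width: 0.317
gripper_force: 30.0
```

Call:
{"fn": "arm_command", "kwargs": {"deltas": [[0, 0, 0, 0, 0, 0, -0.2], [0, 0, 0, 0, 0, 0, -0.2], [0, 0, 0, 0, 0, 0, -0.2], [0, 0, 0, 0, 0, 0, -0.2], [0, 0, 0, 0, 0, 0, -0.2], [0, 0, 0, 0, 0, 0, -0.2]]}}

```text
time_s: 8.43
tcp_pos: [0.6065, -0.0076, 0.1146]
ee_rot: [[1.0, -0.001, 0.0], [-0.001, -1.0, 0.0], [0.0, -0.0, -1.0]]
wrist_force: [0.5, 0.6, -0.0]
gripper_width: 0.585
gripper_force: 0.0
```

Call:
{"fn": "arm_command", "kwargs": {"deltas": [[0, 0, 0, 0, 0, -0.3, -0.2], [0, 0, 0, 0, 0, -1, -0.2], [0, 0, 0, 0, 0, -2.5, -0.2], [0, 0, 0, 0, 0, -4.5, -0.2], [0, 0, 0, 0, 0, -6.5, -0.2], [0, 0, 0, 0, 0, -7.7, -0.2], [0, 0, 0, 0, 0, -8, -0.2], [0, 0, 0, 0, 0, -8, -0.2]]}}

```text
time_s: 9.1
tcp_pos: [0.607, -0.0075, 0.1961]
ee_rot: [[1.0, -0.001, 0.003], [-0.001, -1.0, 0.001], [0.003, -0.001, -1.0]]
wrist_force: [0.1, 0.2, 0.3]
gripper_width: 0.595
gripper_force: 0.0
```

Call:
{"fn": "arm_command", "kwargs": {"deltas": [[0, 0, 0, -1, 0, 0, -0.2], [0, 0, 0, -3, 0, 0, -0.2], [0, 0, 0, -6, 0, 0, -0.2], [0, 0, 0, -9, 0, 0, -0.2], [0, 0, 0, -12, 0, 0, -0.2], [0, 0, 0, -15, 0, 0, -0.2], [0, 0, 0, -17.5, 0, 0, -0.2], [0, 0, 0, -18.5, 0, 0, -0.2]]}}

```text
time_s: 9.77
tcp_pos: [0.4173, -0.0082, 0.1934]
ee_rot: [[1.0, -0.001, -0.004], [-0.001, -1.0, -0.0], [-0.004, 0.0, -1.0]]
wrist_force: [-0.2, 0.3, -0.1]
gripper_width: 0.598
gripper_force: 0.0
```

Call:
{"fn": "arm_command", "kwargs": {"deltas": [[0, 0, 0, 0, 0, 0, -0.2], [0, 0, 0, 0, 0, 0, -0.2]]}}

```text
time_s: 9.93
tcp_pos: [0.422, -0.0074, 0.1947]
ee_rot: [[1.0, -0.0, 0.001], [-0.0, -1.0, -0.0], [0.001, 0.0, -1.0]]
wrist_force: [0.7, -0.0, 0.3]
gripper_width: 0.605
gripper_force: 0.0
```

Run:
```python
from h import *
s=sense();print(s["time_s"],s["tcp_pos"],np.round(s["ee_rot"],4).tolist(),s["wrist_force"],s["gripper_width"])
c=capture("wrist");save(c,"wrist4");e=capture("scene");save(e,"scene4")
im=np.zeros((600,800,3),np.uint8)
a=cv2.resize(e["pixels"][195:255,265:345],None,fx=10,fy=10,interpolation=cv2.INTER_CUBIC)[:,:,]
im=np.vstack([cv2.resize(e["pixels"][195:240,265:345],None,fx=6,fy=6,interpolation=cv2.INTER_CUBIC),c["pixels"][:330,40:520]])
print(im.shape);cv2.imwrite("pics/p4.png",im)
for X in[(.439,-.0075,.138),(.524,-.0075,.129)]:print(proj(c,X))
```

```text
9.9333 [ 0.42197297 -0.00737701  0.19465693] [[1.0, -0.0001, 0.0009], [-0.0001, -1.0, -0.0], [0.0009, 0.0, -1.0]] [ 0.72638669 -0.00227208  0.27446993] 0.6052007665193777
(600, 480, 3)
[277.7029027  207.25070535]
[277.63720885  46.32526018]
```

View pics/p4.png

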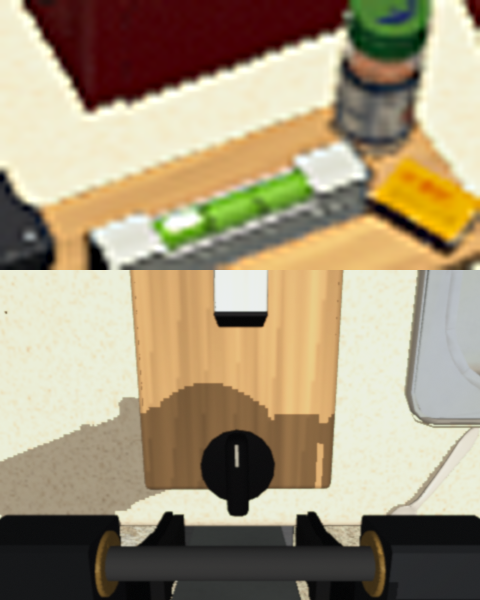

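The scene crop shows the bubble (180,222) against the front end, so the front is high while unpressed. In the wrist view the knob bar lies along x with its centre near (277,203), against a prediction of (277.7,207). I'll grip the knob.

Call:
{"fn": "arm_command", "kwargs": {"deltas": [[0, 0, 0, 0.8, 0, 0, -0.2], [0, 0, 0, 1.7, 0, 1, -0.2], [0, 0, 0, 1.7, 0, 2.5, -0.2], [0, 0, 0, 1.7, 0, 4, -0.2], [0, 0, 0, 1.7, 0, 5.5, -0.2], [0, 0, 0, 1.7, 0, 6.2, -0.2], [0, 0, 0, 1.7, 0, 6.2, -0.2], [0, 0, 0, 1.7, 0, 6.2, -0.2]]}}

```text
time_s: 10.7
tcp_pos: [0.4393, -0.0075, 0.1324]
ee_rot: [[1.0, -0.001, -0.001], [-0.001, -1.0, -0.001], [-0.001, 0.001, -1.0]]
wrist_force: [0.4, 0.1, 0.3]
gripper_width: 0.596
gripper_force: 0.0
```

Call:
{"fn": "arm_command", "kwargs": {"deltas": [[0, 0, 0, 0, 0, 0, 1], [0, 0, 0, 0, 0, 0, 1], [0, 0, 0, 0, 0, 0, 1], [0, 0, 0, 0, 0, 0, 1], [0, 0, 0, 0, 0, 0, 1], [0, 0, 0, 0, 0, 0, 1], [0, 0, 0, 0, 0, 0, 1], [0, 0, 0, 0, 0, 0, 1]]}}

```text
time_s: 11.37
tcp_pos: [0.4387, -0.0062, 0.1327]
ee_rot: [[1.0, -0.001, 0.001], [-0.001, -1.0, 0.003], [0.001, -0.003, -1.0]]
wrist_force: [-1.8, 7.9, 1.4]
gripper_width: 0.146
gripper_force: 30.0
```

Call:
{"fn": "arm_command", "kwargs": {"deltas": [[0, 0, 0, 0, 0, 0, 1], [0, 0, 0, 0, 0, 0, 1], [0, 0, 0, 0, 0, 0, 1], [0, 0, 0, 0, 0, 0, 1]]}}

```text
time_s: 11.7
tcp_pos: [0.4387, -0.0062, 0.1327]
ee_rot: [[1.0, -0.001, 0.001], [-0.001, -1.0, 0.002], [0.001, -0.002, -1.0]]
wrist_force: [-1.4, 5.5, 2.0]
gripper_width: 0.149
gripper_force: 30.0
```

Call:
{"fn": "arm_command", "kwargs": {"deltas": [[0, 0, 0, -0.03, -0.12, 0.1, 1], [0, 0, 0, -0.03, -0.12, 0.2, 1], [0, 0, 0, -0.03, -0.12, 0.2, 1], [0, 0, 0, -0.03, -0.12, 0.2, 1]]}}

```text
time_s: 12.03
tcp_pos: [0.4384, -0.006, 0.1309]
ee_rot: [[1.0, -0.001, 0.001], [-0.001, -1.0, 0.001], [0.001, -0.001, -1.0]]
wrist_force: [-2.8, 3.0, 4.4]
gripper_width: 0.15
gripper_force: 30.0
```

Call:
{"fn": "arm_command", "kwargs": {"deltas": [[0, 0, 0, 0, 0, 0.1, 1], [0, 0, 0, 0, 0, 0.2, 1], [0, 0, 0, 0, 0, 0.2, 1], [0, 0, 0, 0, 0, 0.2, 1]]}}

```text
time_s: 12.37
tcp_pos: [0.4381, -0.006, 0.129]
ee_rot: [[1.0, -0.001, 0.0], [-0.001, -1.0, 0.001], [0.0, -0.001, -1.0]]
wrist_force: [-3.7, 4.8, 5.4]
gripper_width: 0.146
gripper_force: 30.0
```

Call:
{"fn": "arm_command", "kwargs": {"deltas": [[0, 0, 0, 0, 0, 0.1, 1], [0, 0, 0, 0, 0, 0.1, 1], [0, 0, 0, 0, 0, 0.1, 1], [0, 0, 0, 0, 0, 0.1, 1]]}}

```text
time_s: 12.7
tcp_pos: [0.438, -0.006, 0.1284]
ee_rot: [[1.0, -0.001, 0.0], [-0.001, -1.0, 0.001], [0.0, -0.001, -1.0]]
wrist_force: [-5.3, 4.8, 10.7]
gripper_width: 0.147
gripper_force: 30.0
```

Call:
{"fn": "arm_command", "kwargs": {"deltas": [[0, 0, 0, -0.05, -0.1, 0.05, 1], [0, 0, 0, -0.05, -0.1, 0.1, 1], [0, 0, 0, -0.05, -0.1, 0.1, 1], [0, 0, 0, -0.05, -0.1, 0.1, 1], [0, 0, 0, -0.05, -0.1, 0.1, 1], [0, 0, 0, -0.05, -0.1, 0.1, 1], [0, 0, 0, -0.05, -0.1, 0.1, 1], [0, 0, 0, -0.05, -0.1, 0.1, 1]]}}

```text
time_s: 13.37
tcp_pos: [0.4379, -0.0058, 0.1282]
ee_rot: [[1.0, -0.0, 0.001], [-0.0, -1.0, -0.001], [0.001, 0.001, -1.0]]
wrist_force: [-5.6, -0.3, 14.0]
gripper_width: 0.15
gripper_force: 30.0
```

Call:
{"fn": "arm_command", "kwargs": {"deltas": [[0, 0, 0, 0, 0, 0, 1], [0, 0, 0, 0, 0, 0, 1], [0, 0, 0, 0, 0, 0, 1], [0, 0, 0, 0, 0, 0, 1], [0, 0, 0, 0, 0, 0, 1], [0, 0, 0, 0, 0, 0, 1], [0, 0, 0, 0, 0, 0, 1], [0, 0, 0, 0, 0, 0, 1]]}}

```text
time_s: 14.03
tcp_pos: [0.4379, -0.0058, 0.1282]
ee_rot: [[1.0, -0.0, 0.001], [-0.0, -1.0, -0.001], [0.001, 0.001, -1.0]]
wrist_force: [-4.9, 0.2, 13.4]
gripper_width: 0.146
gripper_force: 30.0
```

```bash
cat > b.py <<'E'
from h import *
def prof(c,verbose=True):
    K,R,t=cam(c); p=c["pixels"].astype(np.float32)
    xs=np.arange(.515,.696,.001); ys=np.arange(-.022,.009,.001)
    G=np.array([[proj(c,(x,y,.127)) for x in xs] for y in ys],np.float32)
    return xs,ys,cv2.remap(p,G[...,0],G[...,1],cv2.INTER_CUBIC)
if __name__=="__main__":
    s=sense();print(s["time_s"],s["tcp_pos"],np.round(s["wrist_force"],1),np.round(s["moment"],2))
    import sys
    for c in (load("scene4"),capture("scene")):
        xs,ys,im=prof(c)
        br=np.minimum(im[...,0],im[...,2]); 
        gr=(im[...,1]-im[...,0]).mean(1)
        j=int(np.argmax(((im[...,1]-im[...,2]).clip(0)).sum(1)))  # greenest row
        print("row y",ys[j]); q=im[max(0,j-2):j+3].mean(0)
        for k in range(0,len(xs),4): print("%.3f:%d/%d/%d"%(xs[k],*q[k]),end="  ")
        print()
    save(c,"scene5")
E
python3 b.py
```

```text
14.0333 [ 0.4379454  -0.00581505  0.12819472] [-4.9  0.2 13.4] [ 0.12  1.23 -0.02]
row y -0.016999999999999994
0.515:48/79/104  0.519:0/-7/-9  0.523:0/-1/0  0.527:147/159/158  0.531:231/244/243  0.535:228/240/239  0.539:223/234/233  0.543:228/239/238  0.547:226/237/236  0.551:225/237/237  0.555:237/243/245  0.559:141/196/169  0.563:16/165/96  0.567:46/174/116  0.571:53/174/121  0.575:34/174/108  0.579:63/183/130  0.583:34/157/99  0.587:20/117/72  0.591:45/149/100  0.595:52/183/121  0.599:50/178/119  0.603:47/178/117  0.607:52/181/121  0.611:41/172/112  0.615:28/158/98  0.619:33/123/80  0.623:47/170/112  0.627:51/182/121  0.631:50/180/119  0.635:50/178/119  0.639:51/182/121  0.643:39/178/113  0.647:25/153/91  0.651:184/207/199  0.655:239/244/247  0.659:223/233/233  0.663:223/236/234  0.667:222/234/233  0.671:223/234/234  0.675:228/240/239  0.679:232/243/239  0.683:161/174/174  0.687:75/137/188  0.691:95/162/213  0.695:98/161/211  
row y -0.017999999999999995
0.515:23/35/46  0.519:-5/-9/-11  0.523:54/59/59  0.527:212/229/228  0.531:234/245/245  0.535:223/235/235  0.539:226/238/236  0.543:223/234/233  0.547:225/236/236  0.551:234/239/241  0.555:225/231/233  0.559:79/185/134  0.563:45/183/119  0.567:52/182/121  0.571:54/184/124  0.575:50/181/120  0.579:47/179/118  0.583:27/160/99  0.587:35/128/83  0.591:54/177/119  0.595:50/183/122  0.599:51/182/121  0.603:46/181/118  0.607:38/179/113  0.611:64/185/135  0.615:46/143/102  0.619:45/149/101  0.623:60/188/132  0.627:52/177/119  0.631:45/181/117  0.635:48/179/118  0.639:51/180/121  0.643:29/175/108  0.647:68/156/110  0.651:204/213/214  0.655:235/245/245  0.659:227/237/236  0.663:223/235/236  0.667:228/240/239  0.671:224/235/235  0.675:234/245/244  0.679:228/235/228  0.683:99/117/128  0.687:89/158/212  0.691:102/170/220  0.695:112/177/227
```

```bash
cat > b2.py <<'E'
from b import *
def bub(c):
    xs,ys,im=prof(c); m=(xs>.563)&(xs<.643); r=(ys>-.019)&(ys<-.004)
    q=im[r][:,m]; w=(np.minimum(q[...,0],q[...,2])-60).clip(0,None); w*=(q[...,0]>90)
    g=(im[r][...,1]-im[r][...,0])
    p=w.sum(0); L=im[r][...,1][:6].mean(0)
    return xs[m],p,xs,L
if __name__=="__main__":
    s=sense();print(s["time_s"],s["tcp_pos"].round(4),np.round(s["wrist_force"],1))
    X=[]
    import sys
    for c in [load(a) for a in sys.argv[1:]]+[capture("scene")]:
        x,p,xs,L=bub(c)
        print("white",p.sum().round(),"peak",x[p.argmax()],"cent %.4f"%((x*p).sum()/max(p.sum(),1)),end=" | ")
        a=(xs>.58)&(xs<.594);b=(xs>.612)&(xs<.626);print("lines",xs[a][L[a].argmin()],xs[b][L[b].argmin()])
        print(" ".join("%d"%v for v in p[::3]))
    save(c,"last")
E
python3 b2.py scene4 scene5
```

```text
14.0833 [ 0.4379 -0.0058  0.1282] [-4.9  0.4 12.6]
white 34387.0 peak 0.5760000000000001 cent 0.5760 | lines 0.5880000000000001 0.6190000000000001
0 1150 1752 1800 1826 1794 1680 1138 34 0 0 0 0 0 32 0 0 36 0 0 0 35 0 0 32 46 35
white 42346.0 peak 0.6130000000000001 cent 0.6148 | lines 0.5870000000000001 0.6170000000000001
115 127 123 86 111 133 58 37 58 115 63 59 87 58 76 1070 1819 2026 1991 1946 1839 1533 231 100 73 118 49
white 42294.0 peak 0.6130000000000001 cent 0.6148 | lines 0.5870000000000001 0.6170000000000001
115 126 124 87 111 133 57 34 57 114 62 59 87 58 76 1054 1818 2028 1992 1948 1842 1531 228 98 74 119 48
```

Pressed home, the bubble is at about +15.5 mm towards the back, so the knob needs about 1.2 rad clockwise. I'll make half of that first and then check.

Call:
{"fn": "arm_command", "kwargs": {"deltas": [[0, 0, 0.08, -0.05, 0, 0, 1], [0, 0, 0.16, -0.05, 0, 0, 1], [0, 0, 0.24, -0.05, 0, 0, 1], [0, 0, 0.32, -0.05, 0, 0, 1], [0, 0, 0.4, -0.05, 0, 0, 1], [0, 0, 0.48, -0.05, 0, 0, 1], [0, 0, 0.56, -0.05, 0, 0, 1], [0, 0, 0.6, -0.05, 0, 0, 1]]}}

```text
time_s: 14.8
tcp_pos: [0.4378, -0.0062, 0.1282]
ee_rot: [[0.824, -0.567, 0.002], [-0.567, -0.824, -0.001], [0.002, 0.0, -1.0]]
wrist_force: [-3.7, -2.9, 13.0]
gripper_width: 0.149
gripper_force: 30.0
```

Call:
{"fn": "arm_command", "kwargs": {"deltas": [[0, 0, 0, 0, 0, 0, 1], [0, 0, 0, 0, 0, 0, 1], [0, 0, 0, 0, 0, 0, 1], [0, 0, 0, 0, 0, 0, 1], [0, 0, 0, 0, 0, 0, 1], [0, 0, 0, 0, 0, 0, 1], [0, 0, 0, 0, 0, 0, 1], [0, 0, 0, 0, 0, 0, 1]]}}

```text
time_s: 15.47
tcp_pos: [0.4377, -0.0062, 0.1282]
ee_rot: [[0.825, -0.565, 0.002], [-0.565, -0.825, -0.001], [0.002, 0.0, -1.0]]
wrist_force: [-4.1, -2.6, 12.6]
gripper_width: 0.149
gripper_force: 30.0
```

Call:
{"fn": "arm_command", "kwargs": {"deltas": [[0, 0, 0, 0, 0, 0, 1], [0, 0, 0, 0, 0, 0, 1], [0, 0, 0, 0, 0, 0, 1], [0, 0, 0, 0, 0, 0, 1], [0, 0, 0, 0, 0, 0, 1], [0, 0, 0, 0, 0, 0, 1]]}}

```text
time_s: 15.97
tcp_pos: [0.4378, -0.0062, 0.1282]
ee_rot: [[0.825, -0.565, 0.002], [-0.565, -0.825, -0.001], [0.002, 0.0, -1.0]]
wrist_force: [-3.2, -3.0, 12.5]
gripper_width: 0.147
gripper_force: 30.0
```

```bash
python3 b2.py
```

```text
15.9667 [ 0.4378 -0.0062  0.1282] [-3.2 -3.  12.5]
white 40701.0 peak 0.6060000000000001 cent 0.6083 | lines 0.5870000000000001 0.6190000000000001
51 103 91 31 39 96 58 37 57 110 68 69 618 1711 2009 1970 1963 2009 1672 495 37 49 45 51 122 120 0
```

The bubble moved 7.7 mm, as expected, and about 7.5 mm remains, so 0.58 rad more.

Call:
{"fn": "arm_command", "kwargs": {"deltas": [[0, 0, 0.08, 0, 0, 0, 1], [0, 0, 0.16, 0, 0, 0, 1], [0, 0, 0.24, 0, 0, 0, 1], [0, 0, 0.32, 0, 0, 0, 1], [0, 0, 0.4, 0, 0, 0, 1], [0, 0, 0.48, 0, 0, 0, 1], [0, 0, 0.55, 0, 0, 0, 1], [0, 0, 0.58, 0, 0, 0, 1]]}}

```text
time_s: 16.68
tcp_pos: [0.4374, -0.0064, 0.1282]
ee_rot: [[0.378, -0.926, 0.001], [-0.926, -0.378, -0.002], [0.002, -0.0, -1.0]]
wrist_force: [-4.3, -4.2, 14.0]
gripper_width: 0.146
gripper_force: 30.0
```

Call:
{"fn": "arm_command", "kwargs": {"deltas": [[0, 0, 0, 0, 0, 0.05, 1], [0, 0, 0, 0, 0, 0.05, 1], [0, 0, 0, 0, 0, 0.05, 1], [0, 0, 0, 0, 0, 0.05, 1], [0, 0, 0, 0, 0, 0.05, 1], [0, 0, 0, 0, 0, 0.05, 1], [0, 0, 0, 0, 0, 0.05, 1], [0, 0, 0, 0, 0, 0.05, 1]]}}

```text
time_s: 17.35
tcp_pos: [0.4373, -0.0065, 0.128]
ee_rot: [[0.381, -0.925, 0.001], [-0.925, -0.381, -0.002], [0.002, -0.0, -1.0]]
wrist_force: [-5.0, -4.3, 16.3]
gripper_width: 0.149
gripper_force: 30.0
```

Call:
{"fn": "arm_command", "kwargs": {"deltas": [[0, 0, 0, 0, 0, 0, 1], [0, 0, 0, 0, 0, 0, 1], [0, 0, 0, 0, 0, 0, 1], [0, 0, 0, 0, 0, 0, 1], [0, 0, 0, 0, 0, 0, 1], [0, 0, 0, 0, 0, 0, 1], [0, 0, 0, 0, 0, 0, 1], [0, 0, 0, 0, 0, 0, 1]]}}

```text
time_s: 18.02
tcp_pos: [0.4373, -0.0065, 0.128]
ee_rot: [[0.381, -0.925, 0.001], [-0.925, -0.381, -0.002], [0.002, 0.0, -1.0]]
wrist_force: [-4.8, -3.1, 15.7]
gripper_width: 0.148
gripper_force: 30.0
```

Call:
{"fn": "arm_command", "kwargs": {"deltas": [[0, 0, 0, 0, 0, 0, 1], [0, 0, 0, 0, 0, 0, 1], [0, 0, 0, 0, 0, 0, 1], [0, 0, 0, 0, 0, 0, 1]]}}

```text
time_s: 18.35
tcp_pos: [0.4374, -0.0064, 0.128]
ee_rot: [[0.381, -0.925, 0.001], [-0.925, -0.381, -0.002], [0.002, -0.0, -1.0]]
wrist_force: [-5.4, -3.1, 16.8]
gripper_width: 0.153
gripper_force: 30.0
```

```bash
python3 b2.py
python3 - <<'E'
from h import *
c=load("last");cv2.imwrite("pics/f.png",cv2.resize(c["pixels"][185:265,235:355],None,fx=6.6,fy=6.6,interpolation=cv2.INTER_CUBIC))
E
```

```text
18.35 [ 0.4374 -0.0064  0.128 ] [-5.4 -3.1 16.8]
white 39118.0 peak 0.6010000000000001 cent 0.6028 | lines 0.5880000000000001 0.6180000000000001
0 48 54 33 38 94 62 51 51 0 729 1795 1978 2003 1977 1965 1513 240 33 0 40 67 46 45 59 58 0
```

View pics/f.png

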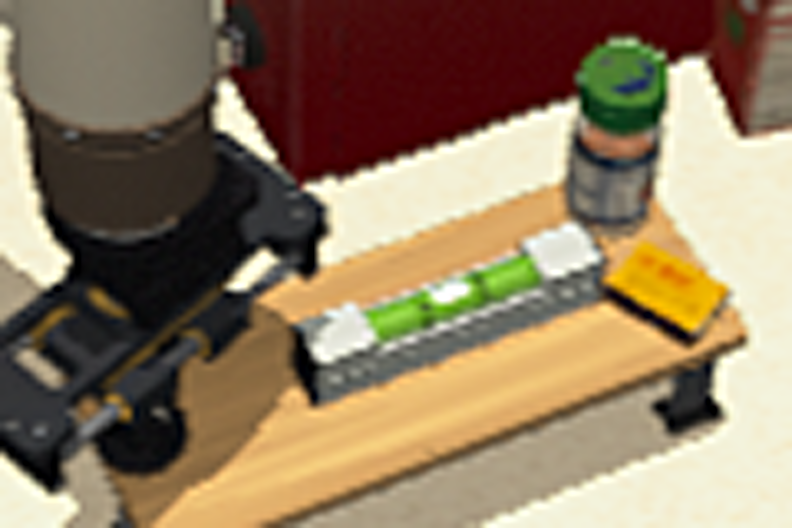

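The bubble at (449,294) sits between the two lines, centred to within about 1.5 mm, and the jar (615,150) and matchbox (668,290) are in place. The knob is pressed at about 16 N on its stop, so I'm handing the job in.

```bash
python3 -c "
from station import finish_job; print(finish_job())"
```

```text
the job is handed in; nothing more can be done
None
```

The job is handed in, though no verdict came back: the spirit level lies on the middle of the shelf, and the knob is still gripped and pressed onto its stop at about 16 N, turned about 1.2 rad clockwise. The bubble is between the lines, within about 1.5 mm of centre, the jar and matchbox are still in place, and the arm finished at about 18 s of the 54 s allowed.

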